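# Un-nest the sample cups and sort them into their size rows

### The job

Take the nested sample cups apart one at a time, innermost first, and put each away in the row that already holds a cup of its size before taking the next: standing upright on the bench between the rails, wholly inside the row's mouth. Set the narrow and the middle cup down gently, without dropping them; slide the wide outer cup along the bench into its row without lifting or tipping it. Leave the cups already stored and the bottle where they stand.

Things in the scene. Friction and masses are not known exactly. Their poses are not given: they have to be found in the camera images.
- narrow_cup: tall narrow blue straight-sided plastic sample cup, open at the top, 44 mm outside diameter, 140 mm tall, wall 3 mm, floor 4 mm thick; origin at the centre of its underside, z up along its axis. Starts standing loose inside the middle cup, up to 4 mm off its centre, its underside 8 mm above the bench and its rim 39 mm above the middle cup's rim. About 0.05 to 0.1 kg.
- middle_cup: middle-sized white straight-sided plastic sample cup, open at the top, 62 mm outside diameter, 105 mm tall, wall 3 mm, floor 4 mm thick; origin at the centre of its underside, z up along its axis. Starts standing loose inside the wide cup, up to 8 mm off its centre, its underside 4 mm above the bench and its rim 49 mm above the wide cup's rim. About 0.06 to 0.13 kg.
- wide_cup: low wide green straight-sided plastic sample cup, open at the top, 90 mm outside diameter, 60 mm tall, wall 3 mm, floor 4 mm thick; origin at the centre of its underside, z up along its axis. Starts on the bench, the outermost of the nest. Too wide to take across; once empty it can be pushed from outside or dragged by shut fingers lowered inside it (84 mm inner diameter). About 0.1 to 0.2 kg.
- narrow_row: Row for the tall narrow blue cups: a fixed open lane on the bench between two aluminium rails 15 mm high, 6 mm thick, 260 mm long, 62 mm apart inside, grey strip (0.8 mm thick, look only: cups stand on the bench itself). Origin at the lane's centre on the bench; its y axis runs along the lane. The mouth, open to the bench, is at y = -130 mm (on the nest's side); a low end rail closes it at y = +130 mm (inner face at +124). Which row lies nearest the robot varies.
- middle_row: Row for the middle-sized white cups: a fixed open lane on the bench between two aluminium rails 15 mm high, 6 mm thick, 260 mm long, 80 mm apart inside, grey strip (0.8 mm thick, look only: cups stand on the bench itself). Origin at the lane's centre on the bench; its y axis runs along the lane. The mouth, open to the bench, is at y = -130 mm (on the nest's side); a low end rail closes it at y = +130 mm (inner face at +124). Which row lies nearest the robot varies.
- wide_row: Row for the low wide green cups: a fixed open lane on the bench between two aluminium rails 15 mm high, 6 mm thick, 260 mm long, 106 mm apart inside, grey strip (0.8 mm thick, look only: cups stand on the bench itself). Origin at the lane's centre on the bench; its y axis runs along the lane. The mouth, open to the bench, is at y = -130 mm (on the nest's side); a low end rail closes it at y = +130 mm (inner face at +124). Which row lies nearest the robot varies.
- narrow_stored: A loose tall narrow blue cup, same size as the one in the nest, already standing near the closed end of its row (55 to 75 mm beyond the lane's centre); to be left there. Origin at the centre of its underside.
- middle_stored: A loose middle-sized white cup, same size as the one in the nest, already standing near the closed end of its row (55 to 75 mm beyond the lane's centre); to be left there. Origin at the centre of its underside.
- wide_stored: A loose low wide green cup, same size as the one in the nest, already standing near the closed end of its row (55 to 75 mm beyond the lane's centre); to be left there. Origin at the centre of its underside.
- reagent_bottle: Closed amber bottle with a red cap, 66 mm diameter, 150 mm tall, standing to the right of the nest (seen from the robot); a bystander. Origin at the centre of its underside.
Mind the look-alikes: they are no part of the job. What is shaped like the middle_stored but yellow is not meant. What is shaped like the wide_stored but blue is not meant.

How it is judged:
By the outcome, as a careful person would: the job done as asked, in the order asked, and still so for the second after the job is handed in, with the robot touching nothing.
It also fails if it takes over 67 s, if anything falls off the work surface, if the arm or the gripper's body presses on something with over 40 N, if the wrist force passes 120 N, or if a joint passes its speed limit or range.

### The arm

A 6-joint arm with a two-finger parallel gripper is mounted at the origin on the work surface. World frame = base frame: x ahead of the robot, y to its left, z up, the work surface at z = 0. Lengths are in m, angles in rad, forces in N, time in s.
With the tool pointing down it reaches from about 0.375 to 0.9 m from the base axis. Payload 3.1 kg.
Tool frame: the origin (TCP) lies between the finger pads; the fingertips stand 25 mm ahead of it and the grasp point (between the pads) lies 6 mm ahead of it; x points along the fingers, y is the direction in which the jaws open and shut, and the axes are right-handed (so a half turn about x gives the same grasp; the last joint's range is limited). The gripper opens to 85 mm and grips with 20 to 120 N. Pads are 22 mm wide; open, the fingers measure 114 mm over their backs; the gripper's body (76 mm by 85 mm) begins 54 mm behind the grasp point. The pads swing forward as they close: fully open they stand 13 mm farther back than shut.
Start: joints at [-1.526, 0.527, 1.433, -0, 1.181, -0.178], TCP at [0.138, -0.61, 0.256] pointing down, gripper open.
Joint ranges: [-3.08, 3.08], [-0.75, 2.2], [0.22, 2.44], [-1.43, 4.57], [0, 2.65], [-2.85, 2.85]. Speed limits (rad/s): [2.79, 2.79, 3.14, 3.14, 3.14, 3.14].

### API

Orientations are given as a unit quaternion [x, y, z, w].
In Python, from station import manip, viewer, workorder gives the robot as it stands.
- The arm moves only by the shell command python3 -m crank 'ROWS' [FORCE]. ROWS is JSON, one flat list of numbers, 5 for each row, row after row: the opening, from 0 (shut) to 1 (fully open), then the shift along the world's x, y, z in mm, then the turn about the world's z in rad. A call has 1 to 10 rows; each row is the pose to reach, as a shift and turn from the pose commanded when the call began; what a row does not reach only later rows make up. A row lasts 1/8 s, in which the tool goes at most 62.5 mm and 10.7 degrees, less where a joint would pass 70% of its speed; a pose out of reach is approached as far as the arm can. A call with a gripper value outside its range is refused whole. The fingers move at their own pace and stop on an object; FORCE is the grip in N (left out, the last holds). Time passes only in rows, so rows that repeat a pose let the fingers close. It gives the time, the measured TCP pose, the force and the opening at its end, in the units of the state.
- manip.sense(): the state, without advancing time (a new reading comes with each control period).
- viewer.snapshot(name): name is "scene" or "top" or "wrist"; returns a dict with "img" (480x640x3 uint8, red, green, blue), "range_z" (480x640 float32, m along the optical axis (not along the pixel's ray), 0 where there is no reading), "fx", "fy", "cx", "cy" (pixels), "origin" and "attitude" of the camera in the world. Camera axes: x right, y down, z forward; pixel columns grow to the right and rows downward; lengths in m; the calibration is good to about 2 mm. A picture is of the moment at which its call begins.
- workorder.sign_off(): hands the job in, once; it reports no verdict.
The state is a dict: "t": time; "q": joint angles; "qd": joint speeds; "tau": joint torques, N m; "tcp_pos": TCP position; "tool_rot": TCP orientation; "force": force on the tool from outside, world axes, zero at the start; "ft_torque": the same for the moment, N m; "finger_gap": opening from 0.0 (shut) to 1.0 (fully open).
Only numpy, scipy, OpenCV 4.12 (cv2) and the standard library are available. Lean on these libraries where they do the work, as an engineer would, in place of code of your own. Each camera call takes 0.05 s, during which the arm holds its last target.

## Working session

There is one attempt and no reset: what is moved stays moved. The work goes in short steps, Python scripts to look and compute and a shell command to move; the robot and the scene stay as the last step left them, time stands still between calls to the robot, and variables do not carry over. Pictures are saved under pics/ and viewed, and the job is handed in when it is done.

```bash
mkdir -p pics; ls; python3 - <<'E'
from station import manip, viewer, workorder
import cv2
s=manip.sense();print({k:s[k] for k in('t','tcp_pos','tool_rot','finger_gap','force')})
for n in('scene','top'):
    d=viewer.snapshot(n);cv2.imwrite(f'pics/{n}0.png',d['img'][:,:,::-1])
    print(n,d['fx'],d['cx'],d['cy'],d['origin'],d['attitude'])
E
```

```text
pics
{'t': 0.0, 'tcp_pos': array([ 0.13809083, -0.60885188,  0.25532847]), 'tool_rot': array([ 0.70277971,  0.07939054, -0.70266885,  0.07780942]), 'finger_gap': 1.0049029310112063, 'force': array([ 0.13118334,  0.3848926 , -0.52369586])}
scene 605.2385784881716 322.26915264649136 243.15537921483855 [ 1.19476987 -0.5768388   1.37314611] [ 0.89222399  0.36526653 -0.10390953 -0.24437577]
top 440.14699113800367 326.488872601471 240.00923070986144 [ 0.55864631 -0.04447237  1.02172375] [-0.70525158  0.70692016 -0.02791956  0.04587579]
```

View pics/top0.png

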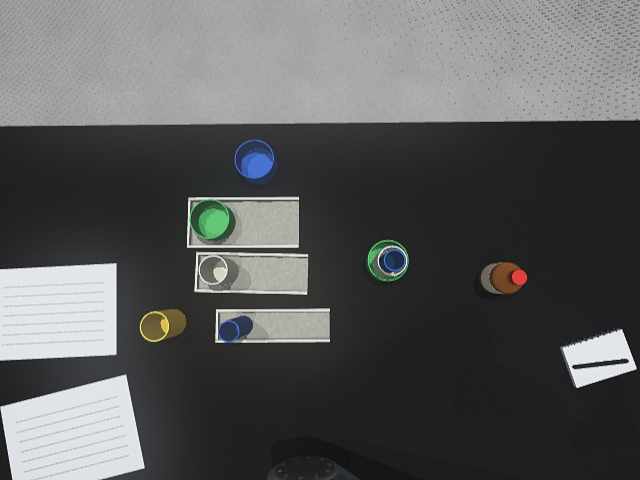

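View pics/scene0.png

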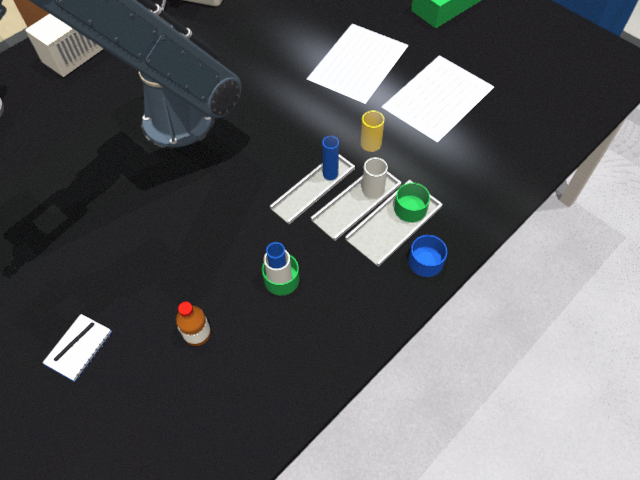

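Top view: nest at px (388,261), with blue inside white inside green. The rows are to the left: wide (245,222), middle (252,273) and narrow (273,326). The bottle is at (505,278). The look-alikes are a yellow cup at (163,325) and a blue wide cup at (255,160), both outside the rows. I'll measure next.

```bash
cat > h.py <<'E'
import numpy as np, cv2
from scipy.spatial.transform import Rotation as R
from scipy.optimize import least_squares
from station import manip, viewer, workorder
def cloud(d):
    v,u=np.mgrid[0:480,0:640]; z=d['range_z']
    P=np.stack([(u-d['cx'])/d['fx']*z,(v-d['cy'])/d['fy']*z,z],-1)
    W=P@R.from_quat(d['attitude']).as_matrix().T+np.array(d['origin'])
    W[z<=0]=np.nan; return W
def ray(d,u,v,h):
    r=R.from_quat(d['attitude']).as_matrix()@np.array([(u-d['cx'])/d['fx'],(v-d['cy'])/d['fy'],1])
    o=np.array(d['origin']); return (o+r*(h-o[2])/r[2])[:2]
def proj(d,p):
    c=R.from_quat(d['attitude']).as_matrix().T@(np.array(p)-np.array(d['origin']))
    return d['fx']*c[0]/c[2]+d['cx'],d['fy']*c[1]/c[2]+d['cy']
def circ(xy,r):
    f=lambda p:np.hypot(xy[:,0]-p[0],xy[:,1]-p[1])-r
    s=least_squares(f,xy.mean(0),loss='soft_l1',f_scale=.002); return s.x,np.sqrt(np.mean(f(s.x)**2))
def masks(d):
    h=cv2.cvtColor(d['img'],cv2.COLOR_RGB2HSV); H,S,V=[h[...,i].astype(int) for i in range(3)]
    return dict(blue=(H>100)&(H<130)&(S>110)&(V>40),green=(H>45)&(H<85)&(S>110)&(V>40),
      white=(S<60)&(V>70),yellow=(H>18)&(H<35)&(S>120)&(V>60),red=((H<6)|(H>174))&(S>150)&(V>80))
def rim(d,col,win,h,r,lo=-.006,hi=.006):
    W=cloud(d);m=masks(d)[col].copy();w=np.zeros_like(m);w[win[1]:win[3],win[0]:win[2]]=1
    m&=w&(W[...,2]>h+lo)&(W[...,2]<h+hi)
    p=W[m][:,:2]
    if len(p)<6: return None
    c,e=circ(p,r); return np.round(c*1000,1),round(e*1000,2),len(p)
E
python3 - <<'E'
from h import *
d=viewer.snapshot('top')
W=cloud(d)
n=(350,225,425,300)
print('narrow',rim(d,'blue',n,.148,.0205))
print('middle',rim(d,'white',n,.109,.0295))
print('wide',rim(d,'green',n,.060,.0435))
print('nst',rim(d,'blue',(210,300,260,350),.140,.0205))
print('mst',rim(d,'white',(190,250,240,292),.105,.0295))
print('wst',rim(d,'green',(180,190,245,250),.060,.0435))
print('bottle cap',np.nanmax(W[255:300,475:540,2]), rim(d,'red',(480,255,540,300),.15,.01,-.02,.01))
print('bench z',np.nanmedian(W[340:400,380:480,2]))
for nm,w in dict(wide=(180,190,305,252),mid=(190,248,315,298),nar=(210,304,335,346)).items():
    m=np.zeros((480,640),bool);m[w[1]:w[3],w[0]:w[2]]=1
    m&=masks(d)['white']&(W[...,2]<.022)
    n_,l,st,_=cv2.connectedComponentsWithStats(m.astype(np.uint8)); k=1+np.argmax(st[1:,4])
    c=max(cv2.findContours((l==k).astype(np.uint8),cv2.RETR_EXTERNAL,cv2.CHAIN_APPROX_NONE)[0],key=cv2.contourArea)
    b=cv2.boxPoints(cv2.minAreaRect(c)); print(nm,[np.round(ray(d,*p,.015)*1000) .tolist()for p in b])
for o,a in (('nest',(330,210,450,310)),('rows',(170,140,340,350))):
    i=d['img'][a[1]:a[3],a[0]:a[2],::-1]; cv2.imwrite(f'pics/c_{o}.png',cv2.resize(i,None,fx=(6 if o=='nest' else 3.5) if o=='nest' else 2.8,fy=6 if o=='nest' else 2.8,interpolation=cv2.INTER_CUBIC)[:600,:800])
E
```

```text
narrow (array([ 609.3, -155.9]), np.float64(1.02), 106)
middle (array([ 610.8, -156.2]), np.float64(1.06), 137)
wide (array([ 614.1, -153.3]), np.float64(0.96), 180)
nst (array([470.1, 172.5]), np.float64(0.96), 106)
mst (array([592.6, 216.5]), np.float64(1.07), 164)
wst (array([708. , 240.9]), np.float64(1.02), 150)
bottle cap 0.1551500413731941 (array([ 575.6, -397.4]), np.float64(3.56), 196)
bench z 0.00026179195319420145
wide [[769.0, 308.0], [767.0, 47.0], [648.0, 47.0], [649.0, 304.0]]
mid [[545.0, 285.0], [640.0, 286.0], [634.0, 23.0], [540.0, 24.0]]
nar [[509.0, 235.0], [509.0, -24.0], [434.0, -24.0], [433.0, 233.0]]
```

View pics/c_nest.png

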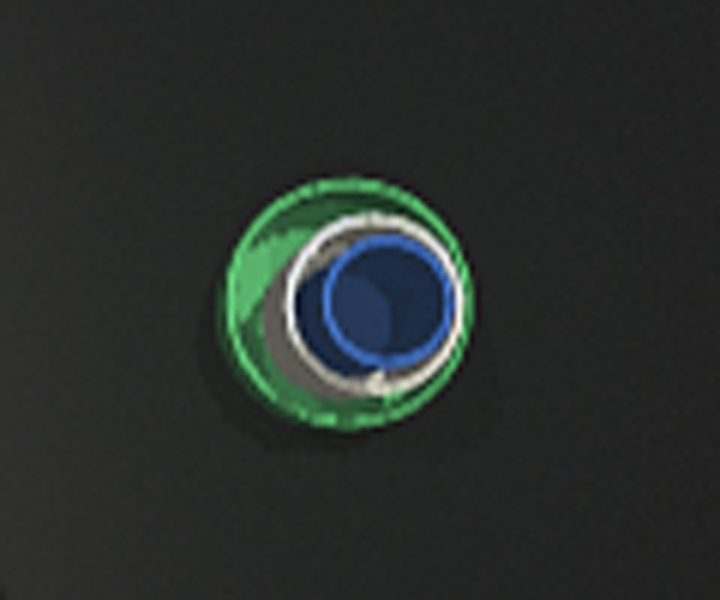

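View pics/c_rows.png

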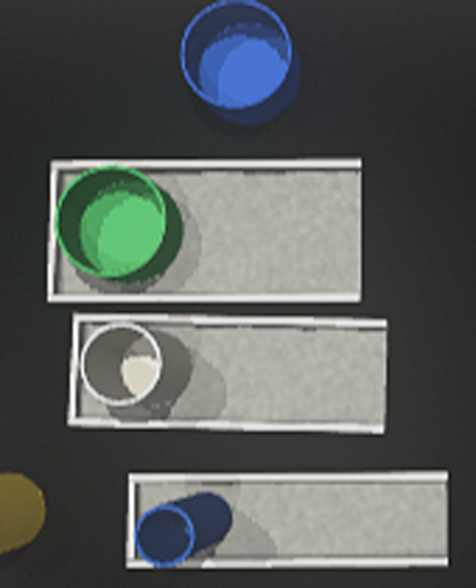

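```bash
python3 - <<'E'
from h import *
s=manip.sense();M=R.from_quat(s['tool_rot']).as_matrix();print(M.round(3), np.arctan2(M[1,1],M[0,1]),s['q'])
d=viewer.snapshot('scene');W=cloud(d);m=masks(d)
print('nest blue scene',rim(d,'blue',(250,230,300,275),.148,.0205),'white',rim(d,'white',(250,240,305,290),.109,.0295),'green',rim(d,'green',(250,245,310,300),.06,.0435))
E
```

```text
[[-0.     0.221 -0.975]
 [ 0.002 -0.975 -0.221]
 [-1.    -0.002 -0.   ]] -1.3479829771470666 [-1.52650525e+00  5.28282104e-01  1.43360546e+00 -4.21168118e-06
  1.18140765e+00 -1.78520417e-01]
nest blue scene (array([ 611.2, -154.2]), np.float64(1.45), 91) white (array([ 612.1, -154.4]), np.float64(1.49), 91) green (array([ 615.8, -151.5]), np.float64(1.42), 123)
```

```bash
python3 -m crank '[1,45,43,0,0, 1,90,86,0,-0.1, 1,135,129,0,-0.223, 1,180,172,0,-0.223, 1,225,215,0,-0.223, 1,270,258,0,-0.223, 1,315,301,0,-0.223, 1,360,344,0,-0.223, 1,405,387,0,-0.223, 1,450,430,0,-0.223]' 30
python3 -m crank '[1,21,25,0,0, 1,21,25,0,0, 1,21,25,0,0]'
python3 - <<'E'
from h import *
s=manip.sense();M=R.from_quat(s['tool_rot']).as_matrix();print(s['tcp_pos'],np.arctan2(M[1,1],M[0,1]),s['q'])
d=viewer.snapshot('wrist');cv2.imwrite('pics/w1.png',d['img'][:,:,::-1])
E
```

```text
t: 1.45
tcp_pos: [0.5894, -0.1779, 0.2562]
tool_rot: [-0.707, 0.0, 0.707, -0.0]
force: [-0.0, -0.2, -0.2]
finger_gap: 1.0
t: 1.82
tcp_pos: [0.6085, -0.1548, 0.256]
tool_rot: [-0.707, 0.0, 0.708, -0.0]
force: [0.0, 0.4, 0.4]
finger_gap: 1.002
[ 0.60852603 -0.15481392  0.25598186] -1.5708634467653475 [-4.26549166e-01  5.32258648e-01  1.42454374e+00 -6.98757909e-04
  1.18577300e+00  1.14457715e+00]
```

View pics/w1.png

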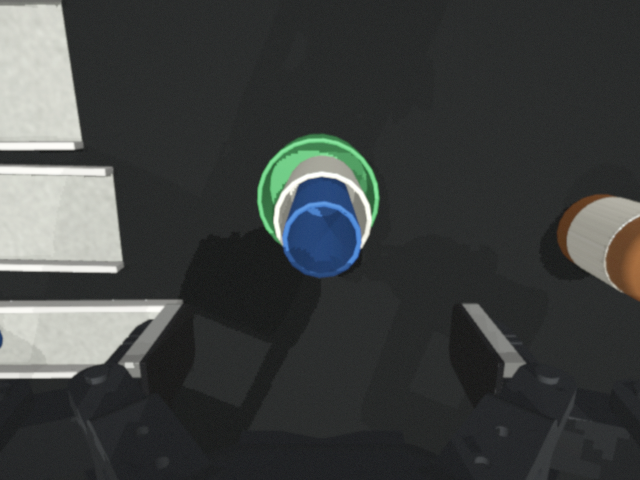

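```bash
python3 - <<'E'
from h import *
d=viewer.snapshot('wrist')
print('narrow',rim(d,'blue',(250,150,400,300),.148,.0205),'mid',rim(d,'white',(250,150,400,300),.109,.0295))
E
python3 -m crank '[1,1,0,-30,0, 1,1,0,-60,0, 1,1,0,-90,0, 1,1,0,-110,0, 1,1,0,-116,0, 1,1,0,-116,0]'
```

```text
narrow (array([ 610.2, -154.5]), np.float64(1.0), 1448) mid (array([ 611.1, -154.9]), np.float64(0.98), 1004)
t: 2.68
tcp_pos: [0.6099, -0.1554, 0.1405]
tool_rot: [-0.707, 0.001, 0.707, 0.0]
force: [1.1, 0.3, 0.6]
finger_gap: 1.0
```

```bash
python3 -m crank '[0.7,0,0,0,0, 0.6,0,0,0,0, 0.5,0,0,0,0, 0.45,0,0,0,0, 0.4,0,0,0,0, 0.4,0,0,0,0, 0.4,0,0,0,0]' 25
python3 - <<'E'
from h import *
d=viewer.snapshot('wrist');cv2.imwrite('pics/w2.png',d['img'][:,:,::-1])
E
```

```text
t: 3.55
tcp_pos: [0.6106, -0.1547, 0.1413]
tool_rot: [0.708, -0.0, -0.707, 0.0]
force: [-1.2, -0.2, 5.9]
finger_gap: 0.503
```

View pics/w2.png

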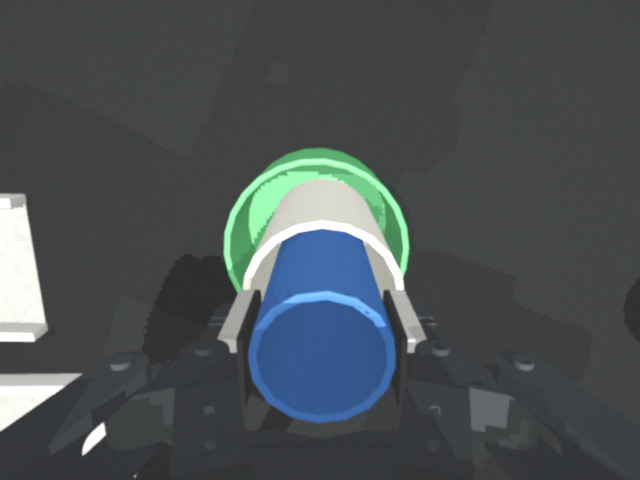

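The fingers have closed on the blue rim at px (322,355), and the gap reads 0.503, about 43 mm. Lifting.

```bash
python3 -m crank '[0.3,0,0,5,0, 0.3,0,0,12,0, 0.3,0,0,25,0, 0.3,0,0,45,0, 0.3,0,0,70,0, 0.3,0,0,95,0, 0.3,0,0,115,0, 0.3,0,0,130,0, 0.3,0,0,130,0]' 25
python3 - <<'E'
from h import *
d=viewer.snapshot('scene');cv2.imwrite('pics/s2.png',cv2.resize(d['img'][130:330,150:450,::-1],None,fx=2.6,fy=2.6))
d=viewer.snapshot('wrist')
print('narrow',rim(d,'blue',(200,200,450,470),.278,.0205,-.01,.01))
m=masks(d)['blue'];W=cloud(d);print(np.nanpercentile(W[m][:,2],[5,50,95,99]))
E
```

```text
t: 4.72
tcp_pos: [0.6108, -0.1548, 0.2719]
tool_rot: [0.708, -0.001, -0.706, 0.0]
force: [0.6, -0.8, -0.6]
finger_gap: 0.502
narrow (array([ 610.4, -154.2]), np.float64(1.0), 7301)
[0.17297639 0.25479652 0.27620901 0.27682087]
```

View pics/s2.png

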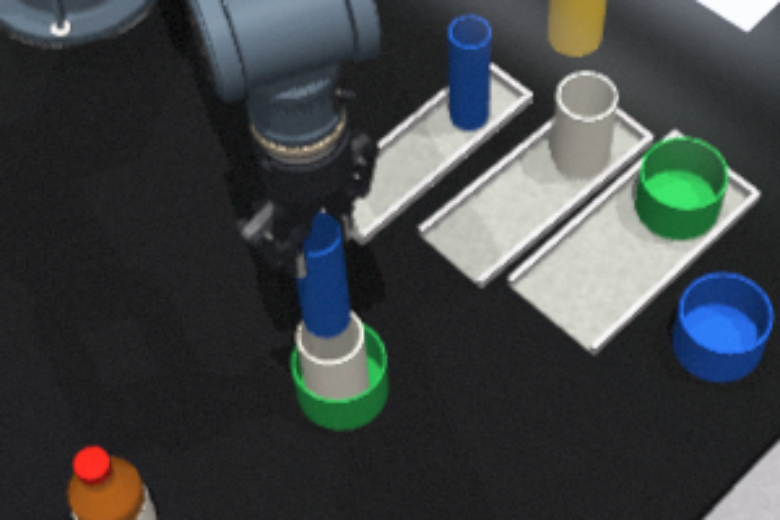

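```bash
python3 -m crank '[0.3,-15,22,0,0, 0.3,-38,58,0,0, 0.3,-64,97,0,0, 0.3,-90,136,0,0, 0.3,-115,174,0,0, 0.3,-132,200,0,0, 0.3,-138,210,0,0, 0.3,-138,210,-20,0, 0.3,-138,210,-50,0, 0.3,-138,210,-70,0]'
python3 - <<'E'
from h import *
d=viewer.snapshot('wrist');cv2.imwrite('pics/w3.png',d['img'][:,:,::-1])
W=cloud(d);print('narrow',rim(d,'blue',(200,200,450,470),.207,.0205,-.01,.01))
s=manip.sense();print(s['tcp_pos'])
# rails: bright points z ~.015 in narrow row
for y0 in (-15,0,20,90,110):
  k=(abs(W[...,1]*1000-y0)<4)&(abs(W[...,2]-.015)<.004)&(W[...,0]<.53); x=W[k][:,0]*1000
  print(y0,len(x),np.percentile(x[x<471],[5,50,95]).round(1) if (x<471).any() else None,np.percentile(x[x>471],[5,50,95]).round(1) if (x>471).any() else None)
d=viewer.snapshot('top');cv2.imwrite('pics/t3.png',d['img'][:,:,::-1])
E
```

```text
t: 6.08
tcp_pos: [0.4724, 0.0548, 0.1988]
tool_rot: [-0.707, 0.0, 0.707, 0.0]
force: [-0.3, 0.9, 0.7]
finger_gap: 0.5
narrow (array([472.7,  55.2]), np.float64(1.0), 6946)
[0.47107487 0.05487393 0.19685351]
-15 194 [434.  437.3 439.8] [501.8 504.8 507.4]
0 201 [434.  437.1 439.6] [502.  504.7 507.4]
20 147 [434.1 437.2 439.3] [502.  504.8 507.3]
90 158 [433.2 436.9 439. ] [501.3 504.1 506.8]
110 191 [433.5 436.1 438.8] [501.4 504.1 506.7]
```

View pics/w3.png

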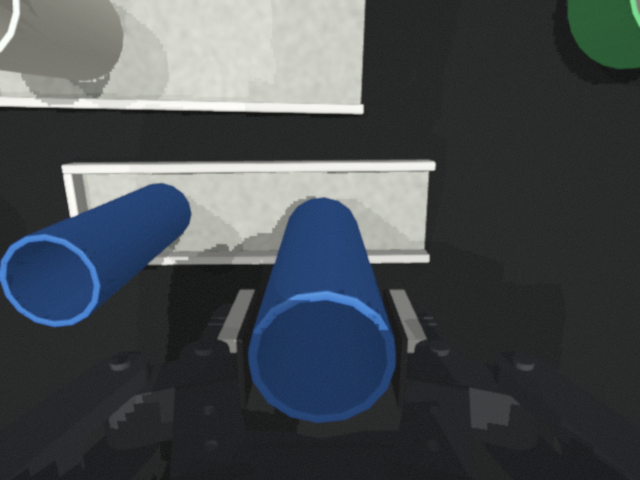

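```bash
python3 -m crank '[0.3,-1,0,-20,0, 0.3,-1,0,-40,0, 0.3,-1,0,-50,0, 0.3,-1,0,-54,0, 0.3,-1,0,-55,0, 0.3,-1,0,-55,0]'
python3 - <<'E'
from h import *
s=manip.sense();print(s['tcp_pos'],s['force'])
d=viewer.snapshot('wrist');print(rim(d,'blue',(200,200,450,470),.146,.0205,-.01,.01)); W=cloud(d);m=masks(d)['blue'];m[:,:200]=0;print(np.nanpercentile(W[m][:,2],[95,99])-.14)
E
```

```text
t: 6.92
tcp_pos: [0.4715, 0.0554, 0.1458]
tool_rot: [0.708, -0.0, -0.707, 0.0]
force: [-0.0, -0.4, -0.9]
finger_gap: 0.5
[0.47154439 0.05543281 0.14579428] [-0.04134764 -0.35049518 -0.87636048]
(array([472. ,  55.7]), np.float64(0.94), 10125)
[0.01135672 0.01195478]
```

```bash
python3 -m crank '[0.3,0,0,-4,0, 0.3,0,0,-7,0, 0.3,0,0,-9,0, 0.3,0,0,-9,0]'
python3 -m crank '[0.3,0,0,-1,0, 0.3,0,0,-1,0]'
python3 -m crank '[0.3,0,0,-1,0, 0.3,0,0,-1,0]'
```

```text
t: 7.48
tcp_pos: [0.471, 0.0555, 0.1361]
tool_rot: [-0.707, 0.0, 0.707, 0.0]
force: [-0.3, -0.1, -0.9]
finger_gap: 0.502
t: 7.72
tcp_pos: [0.4711, 0.0555, 0.1353]
tool_rot: [-0.707, 0.0, 0.707, 0.0]
force: [-0.3, -0.4, -0.8]
finger_gap: 0.504
t: 7.98
tcp_pos: [0.4711, 0.0555, 0.1343]
tool_rot: [-0.707, 0.0, 0.707, 0.0]
force: [-0.9, -0.1, -0.4]
finger_gap: 0.503
```

```bash
python3 -m crank '[0.3,0,0,-1,0, 0.3,0,0,-1,0]'
python3 -m crank '[0.3,0,0,-1,0, 0.3,0,0,-1,0]'
python3 -m crank '[0.3,0,0,-1,0, 0.3,0,0,-1,0]'
```

```text
t: 8.22
tcp_pos: [0.4711, 0.0555, 0.1333]
tool_rot: [0.707, -0.0, -0.707, -0.0]
force: [0.0, 0.8, -0.7]
finger_gap: 0.501
t: 8.48
tcp_pos: [0.4713, 0.0555, 0.1333]
tool_rot: [0.707, -0.0, -0.707, -0.0]
force: [-0.6, -0.4, 7.8]
finger_gap: 0.499
t: 8.72
tcp_pos: [0.4715, 0.0555, 0.1332]
tool_rot: [0.708, -0.0, -0.706, 0.0]
force: [-3.0, 0.6, 16.8]
finger_gap: 0.5
```

```bash
python3 -m crank '[0.3,0,0,2,0, 0.6,0,0,2,0, 0.8,0,0,2,0, 1,0,0,2,0, 1,0,0,2,0]'
python3 -m crank '[1,0,0,15,0, 1,0,0,45,0, 1,0,0,85,0, 1,0,0,125,0, 1,0,0,125,0]'
python3 - <<'E'
from h import *
d=viewer.snapshot('wrist');print(rim(d,'blue',(200,150,450,470),.14,.0205,-.008,.008))
cv2.imwrite('pics/w4.png',d['img'][:,:,::-1])
E
```

```text
t: 9.35
tcp_pos: [0.4711, 0.0555, 0.1331]
tool_rot: [-0.707, 0.0, 0.707, 0.0]
force: [-0.8, -0.7, -0.1]
finger_gap: 0.999
t: 9.98
tcp_pos: [0.4731, 0.0553, 0.2611]
tool_rot: [0.71, -0.0, -0.704, 0.0]
force: [0.9, -0.2, -0.5]
finger_gap: 1.001
(array([471.1,  55.7]), np.float64(0.99), 1397)
```

View pics/w4.png

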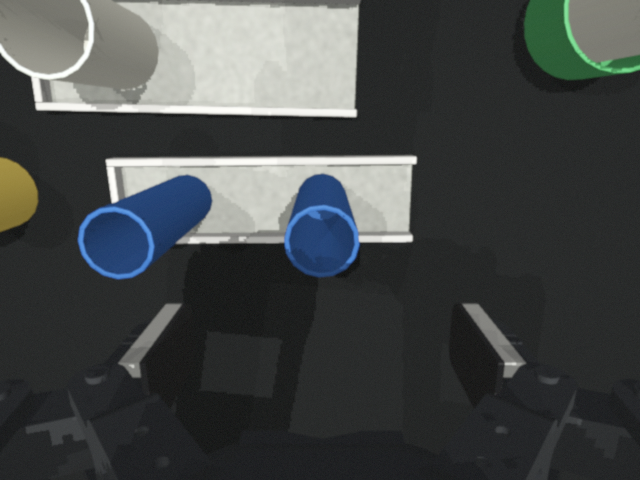

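The narrow cup stands at about (471,56) mm, rim px (322,241), clear between the rails. Going back for the middle cup.

```bash
python3 -m crank '[1,25,-38,0,0, 1,55,-83,0,0, 1,85,-128,0,0, 1,115,-172,0,0, 1,140,-210,0,0, 1,140,-210,-20,0, 1,140,-210,-40,0, 1,140,-210,-40,0]'
python3 - <<'E'
from h import *
d=viewer.snapshot('wrist');cv2.imwrite('pics/w5.png',d['img'][:,:,::-1])
print('mid',rim(d,'white',(200,100,450,400),.109,.0295,-.008,.008),'wide',rim(d,'green',(150,50,500,400),.06,.0435))
print(manip.sense()['tcp_pos'])
d=viewer.snapshot('top');print('top mid',rim(d,'white',(350,225,425,300),.109,.0295))
E
```

```text
t: 11.02
tcp_pos: [0.6089, -0.1538, 0.2143]
tool_rot: [-0.704, -0.001, 0.71, 0.001]
force: [0.3, 0.0, 0.0]
finger_gap: 0.997
mid (array([ 611.8, -154.8]), np.float64(1.04), 2424) wide (array([ 613.9, -151.9]), np.float64(1.18), 822)
[ 0.60992005 -0.15407473  0.21598597]
top mid (array([ 611.2, -155.9]), np.float64(0.84), 15)
```

View pics/w5.png

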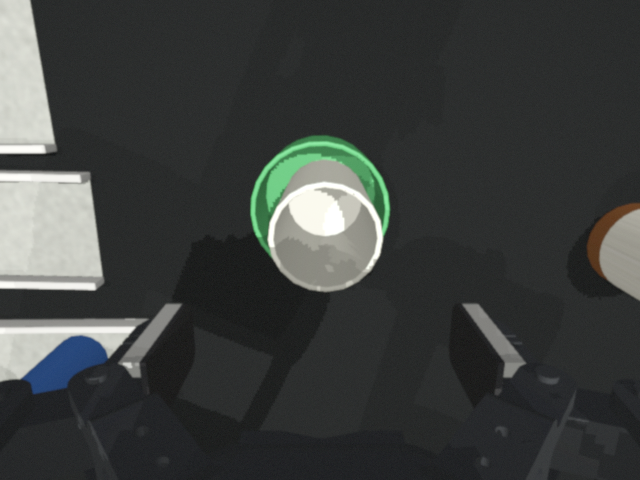

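```bash
python3 -m crank '[1,2,-1,-30,0, 1,2,-1,-60,0, 1,2,-1,-90,0, 1,2,-1,-110,0, 1,2,-1,-118,0, 1,2,-1,-118,0]' 25
python3 -m crank '[0.9,0,0,0,0, 0.8,0,0,0,0, 0.7,0,0,0,0, 0.65,0,0,0,0, 0.6,0,0,0,0, 0.6,0,0,0,0, 0.6,0,0,0,0]' 25
python3 -m crank '[0.5,0,0,3,0, 0.5,0,0,8,0, 0.5,0,0,16,0, 0.5,0,0,30,0, 0.5,0,0,50,0, 0.5,0,0,70,0, 0.5,0,0,85,0, 0.5,0,0,90,0, 0.5,0,0,90,0]' 25
python3 - <<'E'
from h import *
d=viewer.snapshot('scene');cv2.imwrite('pics/s6.png',cv2.resize(d['img'][130:330,150:450,::-1],None,fx=2.6,fy=2.6))
d=viewer.snapshot('wrist');print(manip.sense()['tcp_pos'])
print('mid',rim(d,'white',(200,200,450,470),.199,.0295,-.015,.015))
m=masks(d)['white'].copy();m[:200]=0;m[:,:220]=0;m[:,430:]=0;W=cloud(d);z=W[m][:,2];print(np.nanpercentile(z[z>.15],[50,95,99]))
E
```

```text
t: 11.88
tcp_pos: [0.6134, -0.1555, 0.1006]
tool_rot: [0.707, -0.0, -0.707, 0.0]
force: [0.4, 0.0, -0.5]
finger_gap: 1.003
t: 12.75
tcp_pos: [0.6138, -0.1557, 0.1016]
tool_rot: [0.708, -0.0, -0.706, 0.0]
force: [-0.8, 0.9, 6.1]
finger_gap: 0.73
t: 13.88
tcp_pos: [0.6131, -0.1555, 0.1906]
tool_rot: [0.707, -0.0, -0.707, -0.0]
force: [-0.5, -0.6, -0.0]
finger_gap: 0.73
[ 0.61263643 -0.15532781  0.18961431]
mid (array([ 611.7, -155.2]), np.float64(1.95), 12333)
[0.18144392 0.19636463 0.19704024]
```

View pics/s6.png

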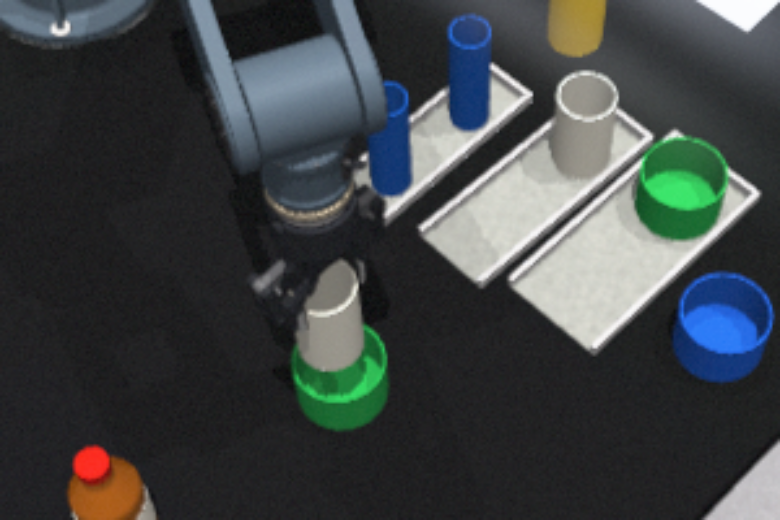

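```bash
python3 -m crank '[0.5,-2,22,15,0, 0.5,-6,58,15,0, 0.5,-10,100,15,0, 0.5,-14,142,15,0, 0.5,-18,184,15,0, 0.5,-22,220,15,0, 0.5,-23,236,15,0, 0.5,-23,240,0,0, 0.5,-23,240,-20,0, 0.5,-23,240,-20,0]'
python3 - <<'E'
from h import *
d=viewer.snapshot('wrist');cv2.imwrite('pics/w7.png',d['img'][:,:,::-1]);print(manip.sense()['tcp_pos'])
print('mid',rim(d,'white',(200,200,450,470),.177,.0295,-.008,.008))
W=cloud(d)
for y0 in (35,50,120,140):
  k=(abs(W[...,1]*1000-y0)<4)&(abs(W[...,2]-.015)<.004)&(W[...,0]<.645)&(W[...,0]>.53); x=W[k][:,0]*1000
  print(y0,len(x),*[np.percentile(q,[5,50,95]).round(1) if len(q) else None for q in (x[x<589],x[x>589])])
E
```

```text
t: 15.22
tcp_pos: [0.5888, 0.0835, 0.168]
tool_rot: [-0.705, 0.001, 0.709, 0.0]
force: [-0.8, -0.2, -1.1]
finger_gap: 0.73
[0.58962106 0.08346912 0.16906193]
mid (array([587.3,  83.6]), np.float64(1.82), 7579)
35 125 [546.2 546.2 546.2] [626.7 629.4 632. ]
50 130 None [626.7 629.5 632.2]
120 130 None [627.9 630.8 633.5]
140 221 [543.  546.3 548.4] [628.7 631.2 634.1]
```

View pics/w7.png

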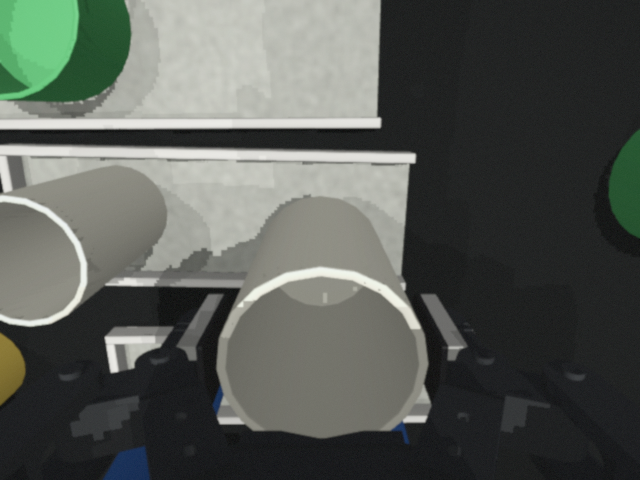

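```bash
python3 -m crank '[0.5,-1,0,-20,0, 0.5,-1,0,-40,0, 0.5,-1,0,-54,0, 0.5,-1,0,-62,0, 0.5,-1,0,-66,0, 0.5,-1,0,-68,0, 0.5,-1,0,-68,0, 0.5,-1,0,-68,0]'
python3 -m crank '[0.5,0,0,-1,0, 0.5,0,0,-1,0]'
python3 -m crank '[0.5,0,0,-1,0, 0.5,0,0,-1,0]'
python3 -m crank '[0.5,0,0,-1,0, 0.5,0,0,-1,0]'
```

```text
t: 16.27
tcp_pos: [0.5894, 0.0845, 0.1027]
tool_rot: [0.707, -0.0, -0.707, -0.0]
force: [0.8, -0.4, -1.4]
finger_gap: 0.723
t: 16.52
tcp_pos: [0.5891, 0.0845, 0.1014]
tool_rot: [0.707, -0.0, -0.707, -0.0]
force: [-0.4, -0.1, -0.9]
finger_gap: 0.729
t: 16.77
tcp_pos: [0.589, 0.0845, 0.1002]
tool_rot: [-0.707, 0.0, 0.707, 0.0]
force: [-0.8, -0.3, -0.5]
finger_gap: 0.727
t: 17.02
tcp_pos: [0.589, 0.0845, 0.0992]
tool_rot: [-0.707, 0.0, 0.707, 0.0]
force: [0.4, -0.2, -0.9]
finger_gap: 0.73
```

```bash
python3 -m crank '[0.5,0,0,-1,0, 0.5,0,0,-1,0]'
python3 -m crank '[0.5,0,0,-1,0, 0.5,0,0,-1,0]'
python3 -m crank '[0.5,0,0,-0.5,0, 0.5,0,0,-0.5,0]'
```

```text
t: 17.27
tcp_pos: [0.5891, 0.0845, 0.0982]
tool_rot: [-0.707, 0.0, 0.707, 0.0]
force: [0.1, 0.2, -0.2]
finger_gap: 0.726
t: 17.52
tcp_pos: [0.5893, 0.0845, 0.0976]
tool_rot: [0.707, -0.0, -0.707, -0.0]
force: [0.1, 0.1, 2.1]
finger_gap: 0.728
t: 17.77
tcp_pos: [0.5894, 0.0845, 0.0976]
tool_rot: [0.707, -0.0, -0.707, -0.0]
force: [-1.6, 0.7, 5.7]
finger_gap: 0.731
```

Contact with the bench at 5.7 N, so I'm releasing.

```bash
python3 -m crank '[0.5,0,0,0.5,0, 0.8,0,0,0.5,0, 0.9,0,0,0.5,0, 1,0,0,0.5,0, 1,0,0,0.5,0]'
python3 -m crank '[1,0,0,15,0, 1,0,0,45,0, 1,0,0,85,0, 1,0,0,125,0, 1,0,0,125,0]'
python3 - <<'E'
from h import *
d=viewer.snapshot('wrist');print('mid',rim(d,'white',(200,100,450,400),.105,.0295,-.008,.008))
cv2.imwrite('pics/w8.png',d['img'][:,:,::-1])
W=cloud(d)
for y0 in (35,50,84,120):
  k=(abs(W[...,1]*1000-y0)<4)&(abs(W[...,2]-.015)<.004)&(W[...,0]<.645)&(W[...,0]>.53); x=W[k][:,0]*1000
  print(y0,len(x),*[np.percentile(q,[5,50,95]).round(1) if len(q) else None for q in (x[x<589],x[x>589])])
E
```

```text
t: 18.4
tcp_pos: [0.5891, 0.0845, 0.0972]
tool_rot: [-0.707, 0.0, 0.707, 0.0]
force: [-1.2, -0.3, -0.1]
finger_gap: 1.002
t: 19.02
tcp_pos: [0.5916, 0.0845, 0.2272]
tool_rot: [0.711, -0.0, -0.704, 0.0]
force: [-0.3, 0.7, -0.4]
finger_gap: 1.002
mid (array([587.4,  85.4]), np.float64(1.03), 2094)
35 163 [540.2 543.3 545.9] [626.5 629.1 631.8]
50 101 [541.3 542.4 544.4] [626.4 629.4 632.4]
84 127 [558.4 558.8 559.3] [617.3 629.5 632.7]
120 93 None [628.  631.  633.8]
```

View pics/w8.png

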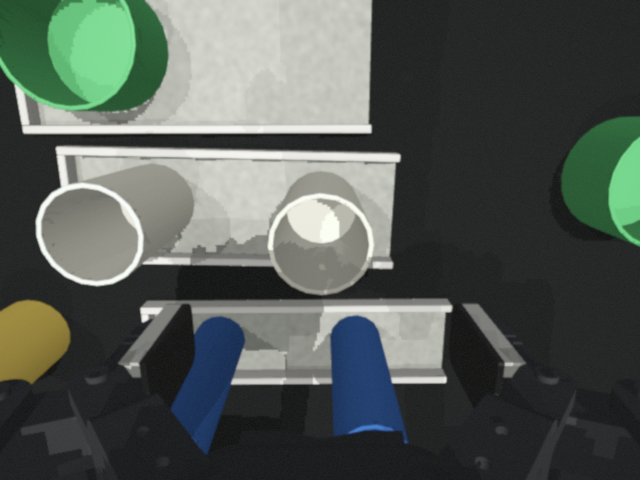

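The middle cup stands at about (587,85) mm, rim px (321,243). Next I'll move over the green cup, turn the jaws across the drag direction and part-close the fingers so they fit inside it.

```bash
python3 -m crank '[1,3,-26,0,0.17, 1,6,-53,0,0.35, 1,9,-80,0,0.52, 0.8,12,-106,0,0.7, 0.6,15,-133,0,0.87, 0.4,18,-160,0,1.05, 0.4,21,-186,0,1.22, 0.4,23,-213,0,1.4, 0.4,25,-237,-20,1.571, 0.4,25,-237,-30,1.571]'
python3 -m crank '[0.4,0,0,0,0, 0.4,0,0,0,0]'
python3 - <<'E'
from h import *
s=manip.sense();print(s['tcp_pos'],s['tool_rot'],s['q'])
d=viewer.snapshot('wrist');cv2.imwrite('pics/w9.png',d['img'][:,:,::-1]);print('wide',rim(d,'green',(0,0,640,470),.06,.0435,-.004,.006))
d=viewer.snapshot('scene');cv2.imwrite('pics/s9.png',cv2.resize(d['img'][130:330,150:450,::-1],None,fx=2.6,fy=2.6))
E
```

```text
t: 20.32
tcp_pos: [0.613, -0.1536, 0.1902]
tool_rot: [-0.501, -0.5, 0.502, -0.498]
force: [-0.7, 0.6, 0.0]
finger_gap: 0.403
t: 20.58
tcp_pos: [0.6141, -0.1514, 0.1924]
tool_rot: [0.5, 0.5, -0.5, 0.5]
force: [-0.7, 0.8, 0.9]
finger_gap: 0.4
[ 0.61407125 -0.15138804  0.19241095] [ 0.50003553  0.50017403 -0.4999861   0.49980427] [-4.18241863e-01  6.11237612e-01  1.47244846e+00  2.90252622e-04
  1.05836957e+00 -4.18340897e-01]
wide (array([ 614.4, -149.9]), np.float64(1.29), 149)
```

View pics/w9.png

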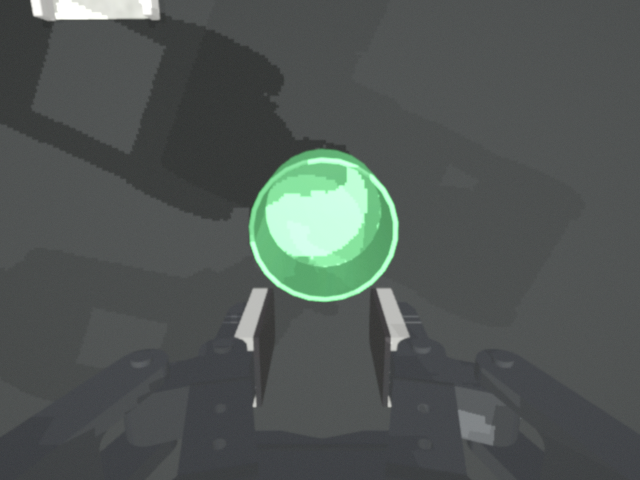

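View pics/s9.png

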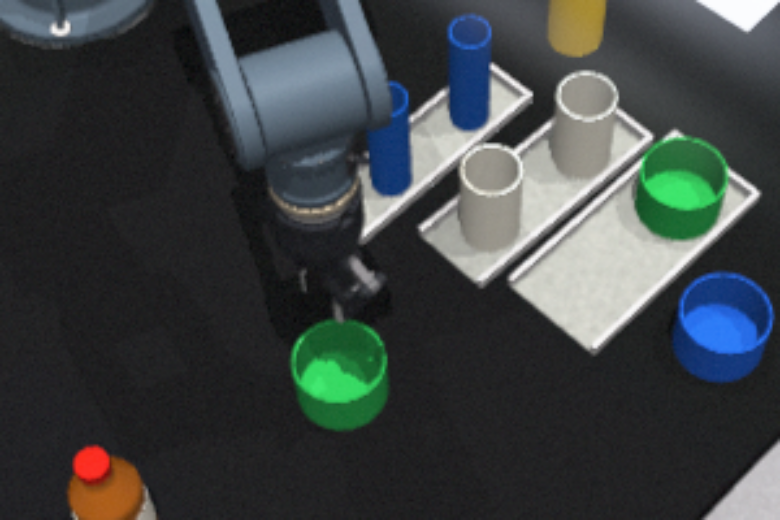

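```bash
python3 - <<'E'
from h import *
s=manip.sense();t=s['tcp_pos'];d=viewer.snapshot('wrist');W=cloud(d)
r=(W-t)*1000; print(np.round(d['origin']-t,3))
k=(r[...,2]>-40)&(np.arange(480)[:,None]>250)&(abs(r[...,1])<80)
for z in range(-36,80,8):
  q=k&(r[...,2]>=z)&(r[...,2]<z+8); 
  if q.sum()>5: print(z,q.sum(),'x',r[q][:,0].min().round(),r[q][:,0].max().round(),'y',r[q][:,1].min().round(),r[q][:,1].max().round())
E
```

```text
[-0.001  0.07   0.116]
-28 247 x -24.0 23.0 y -11.0 11.0
-20 998 x -31.0 30.0 y -11.0 12.0
-12 1288 x -31.0 30.0 y -11.0 12.0
-4 1488 x -31.0 30.0 y -11.0 12.0
4 1770 x -31.0 30.0 y -12.0 12.0
12 2236 x -47.0 45.0 y -11.0 14.0
20 5189 x -51.0 50.0 y -12.0 15.0
28 13353 x -55.0 53.0 y -13.0 15.0
36 7379 x -58.0 57.0 y -11.0 18.0
44 13635 x -60.0 60.0 y -2.0 19.0
52 13582 x -58.0 56.0 y 4.0 19.0
60 4000 x -52.0 50.0 y 13.0 21.0
```

Below TCP+10 mm the part-open fingers span ±31 mm, but the links flare wider above that. I'll therefore lower only to TCP z ≈ 57 mm, with the tips about 30 mm above the bench, so the links stay clear of the rim.

```bash
python3 -m crank '[0.4,0,0,-40,0, 0.4,0,0,-80,0, 0.4,0,0,-110,0, 0.4,0,0,-125,0, 0.4,0,0,-132,0, 0.4,0,0,-135,0, 0.4,0,0,-135,0, 0.4,0,0,-135,0]'
python3 - <<'E'
from h import *
s=manip.sense();print(s['tcp_pos'],s['force'])
d=viewer.snapshot('wrist');cv2.imwrite('pics/w10.png',d['img'][:,:,::-1])
E
```

```text
t: 21.72
tcp_pos: [0.6147, -0.1528, 0.0583]
tool_rot: [0.5, 0.499, -0.5, 0.501]
force: [-1.4, 0.4, 0.2]
finger_gap: 0.399
[ 0.6146817  -0.15278744  0.05825263] [-1.39713699  0.39310235  0.24828065]
```

View pics/w10.png

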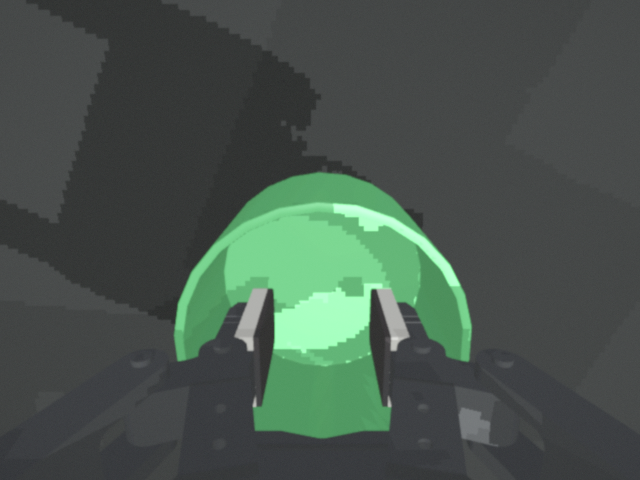

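```bash
python3 -m crank '[0.4,5,4,0,0, 0.4,14,10,0,0, 0.4,25,18,0,0, 0.4,36,26,0,0, 0.4,48,34,0,0, 0.4,60,42,0,0, 0.4,72,50,0,0, 0.4,84,59,0,0, 0.4,92,68,0,0, 0.4,94,78,0,0]'
python3 -m crank '[0.4,0,12,0,0, 0.4,0,24,0,0, 0.4,0,34,0,0, 0.4,0,40,0,0, 0.4,0,40,0,0]'
python3 - <<'E'
from h import *
s=manip.sense();print(s['tcp_pos'],s['force'])
d=viewer.snapshot('wrist');cv2.imwrite('pics/w11.png',d['img'][:,:,::-1])
print('cup',rim(d,'green',(100,150,550,470),.06,.0435,-.004,.006))
W=cloud(d)
for y0 in (55,75,100,120):
  k=(abs(W[...,1]*1000-y0)<5)&(abs(W[...,2]-.015)<.005)&(W[...,0]<.79)&(W[...,0]>.64); x=W[k][:,0]*1000
  print(y0,len(x),*[np.percentile(q,[5,50,95]).round(1) if len(q) else None for q in (x[x<708],x[x>708])])
d=viewer.snapshot('top');print('cup top',rim(d,'green',(250,150,420,300),.06,.0435))
E
```

```text
t: 23.02
tcp_pos: [0.709, -0.0741, 0.0573]
tool_rot: [0.5, 0.5, -0.5, 0.5]
force: [-0.7, -1.2, -0.5]
finger_gap: 0.402
t: 23.65
tcp_pos: [0.708, -0.0338, 0.0573]
tool_rot: [0.5, 0.5, -0.5, 0.5]
force: [0.3, 0.3, -0.3]
finger_gap: 0.397
[ 0.7079925  -0.03375361  0.0572898 ] [ 0.29257414  0.28539611 -0.27540556]
cup (array([707.4, -53. ]), np.float64(2.37), 3618)
55 1225 [648.1 651.2 653.6] [759.3 761.7 764.8]
75 263 [648.1 651.2 653.5] [759.2 761.4 764.8]
100 0 None None
120 0 None None
cup top (array([707.5, -54.4]), np.float64(0.87), 14)
```

View pics/w11.png

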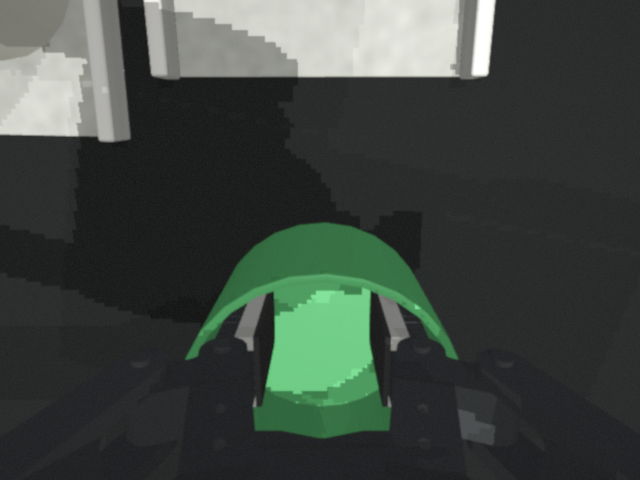

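The cup is flush against both fingertips, centred at about (707.5,-53.5). The lane centre at the mouth is x ≈ 706.4, with rail ends at px (162,77) and (475,77). Dragging it straight in.

```bash
python3 -m crank '[0.4,-1,6,0,0, 0.4,-1,15,0,0, 0.4,-1,25,0,0, 0.4,-1,35,0,0, 0.4,-1,45,0,0, 0.4,-1,55,0,0, 0.4,-1,63,0,0, 0.4,-1,68,0,0]'
python3 - <<'E'
from h import *
s=manip.sense();print(s['tcp_pos'],s['force'])
d=viewer.snapshot('wrist');cv2.imwrite('pics/w12.png',d['img'][:,:,::-1])
print('cup',rim(d,'green',(100,150,550,470),.06,.0435,-.004,.006))
W=cloud(d)
for y0 in (80,100,120,150):
  k=(abs(W[...,1]*1000-y0)<5)&(abs(W[...,2]-.015)<.005)&(W[...,0]<.79)&(W[...,0]>.64); x=W[k][:,0]*1000
  print(y0,len(x),*[np.percentile(q,[5,50,95]).round(1) if len(q) else None for q in (x[x<708],x[x>708])])
d=viewer.snapshot('scene');cv2.imwrite('pics/s12.png',cv2.resize(d['img'][130:330,150:450,::-1],None,fx=2.6,fy=2.6))
E
```

```text
t: 24.75
tcp_pos: [0.7071, 0.0341, 0.0574]
tool_rot: [0.5, 0.5, -0.5, 0.5]
force: [0.7, -1.2, -0.3]
finger_gap: 0.399
[0.70712082 0.03411829 0.0573576 ] [ 0.67020846 -1.19487381 -0.28674135]
cup (array([706.7,  13.9]), np.float64(2.43), 3512)
80 979 [648.1 651.1 653.5] [759.2 761.6 764.7]
100 1087 [648.  651.2 653.4] [759.2 761.5 764.7]
120 1222 [648.  651.2 653.5] [759.1 761.6 764.6]
150 0 None None
```

View pics/s12.png

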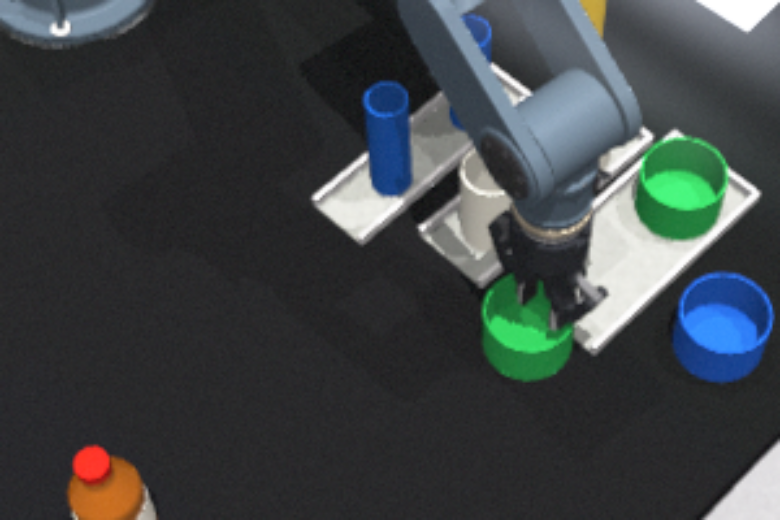

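```bash
python3 - <<'E'
from h import *
for n in('top','scene'):
    d=viewer.snapshot(n);W=cloud(d);z=W[...,2]
    for x0 in(540,580,620,660,700):
        k=(abs(W[...,0]*1000-x0)<20)&(W[...,1]>-.06)&(W[...,1]<.12)&(z>.15);
        if k.sum(): print(n,x0,k.sum(),np.percentile(z[k],[0,5,50,100]).round(3),W[k][:,1].min().round(3),W[k][:,1].max().round(3))
E
```

```text
top 540 4372 [0.405 0.53  0.571 0.619] -0.003 0.104
top 580 2762 [0.368 0.432 0.494 0.544] -0.012 0.102
top 620 1980 [0.335 0.419 0.44  0.472] -0.016 0.1
top 660 1696 [0.151 0.206 0.356 0.43 ] -0.025 0.095
top 700 2084 [0.205 0.356 0.366 0.403] -0.03 0.09
scene 540 2349 [0.428 0.493 0.564 0.625] -0.003 0.109
scene 580 2027 [0.361 0.402 0.49  0.549] -0.011 0.105
scene 620 1567 [0.328 0.357 0.435 0.476] -0.015 0.1
scene 660 996 [0.167 0.329 0.388 0.434] -0.024 0.099
scene 700 1459 [0.159 0.194 0.365 0.407] -0.03 0.093
```

The arm is well above the cups (more than 0.3 m near x = 600 mm). Continuing.

```bash
python3 -m crank '[0.4,0,6,0,0, 0.4,0,16,0,0, 0.4,0,27,0,0, 0.4,0,38,0,0, 0.4,0,50,0,0, 0.4,0,62,0,0, 0.4,0,74,0,0, 0.4,0,85,0,0, 0.4,0,94,0,0, 0.4,0,100,0,0]'
python3 -m crank '[0.4,0,0,0,0, 0.4,0,0,0,0]'
python3 - <<'E'
from h import *
s=manip.sense();print(s['tcp_pos'],s['force'])
d=viewer.snapshot('wrist');cv2.imwrite('pics/w13.png',d['img'][:,:,::-1])
print('cup',rim(d,'green',(100,200,550,470),.06,.0435,-.004,.006))
E
```

```text
t: 26.2
tcp_pos: [0.7071, 0.1341, 0.0573]
tool_rot: [0.5, 0.5, -0.5, 0.5]
force: [-0.3, -0.4, 0.3]
finger_gap: 0.4
t: 26.45
tcp_pos: [0.7072, 0.1333, 0.0574]
tool_rot: [0.5, 0.5, -0.5, 0.5]
force: [-0.4, -0.1, -0.5]
finger_gap: 0.401
[0.70723982 0.13327306 0.05740698] [-0.40458715 -0.14494192 -0.52681201]
cup (array([706.7, 114.7]), np.float64(2.53), 3626)
```

View pics/w13.png

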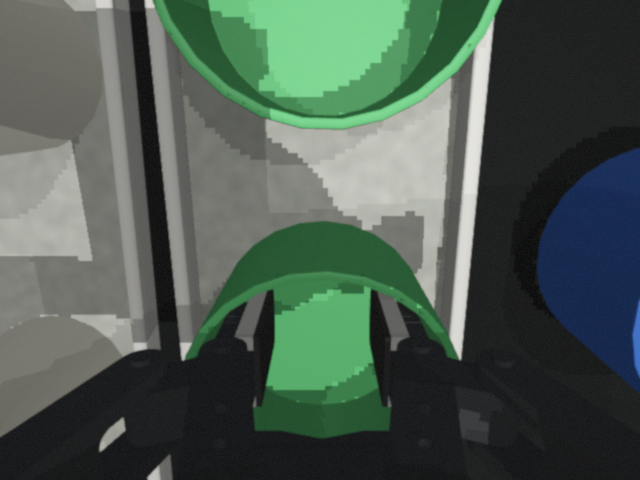

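The cup is between the rails and clear of the stored one. I'll back the fingers off the wall, then lift straight out.

```bash
python3 -m crank '[0.4,0,-6,0,0, 0.4,0,-14,0,0, 0.4,0,-17,0,0, 0.4,0,-17,0,0, 0.4,0,-17,10,0, 0.4,0,-17,30,0, 0.4,0,-17,70,0, 0.4,0,-17,110,0, 0.4,0,-17,150,0, 0.4,0,-17,190,0]'
python3 -m crank '[0.4,-10,-50,0,0, 0.4,-30,-105,0,0, 0.4,-50,-160,0,0, 0.4,-70,-215,0,0, 0.4,-90,-270,0,0, 0.4,-90,-300,0,0, 0.4,-90,-300,0,0]'
python3 - <<'E'
from h import *
d=viewer.snapshot('top');cv2.imwrite('pics/t14.png',cv2.resize(d['img'][130:360,120:420,::-1],None,fx=2.6,fy=2.6))
cv2.imwrite('pics/t14f.png',d['img'][:,:,::-1])
print('wide',rim(d,'green',(240,190,340,250),.06,.0435),'wst',rim(d,'green',(180,190,240,250),.060,.0435))
print('mid',rim(d,'white',(250,240,320,300),.105,.0295),'mst',rim(d,'white',(190,250,240,292),.105,.0295))
print('nar',rim(d,'blue',(262,290,330,350),.14,.0205),'nst',rim(d,'blue',(210,300,260,350),.140,.0205))
print('cap',rim(d,'red',(480,255,540,300),.15,.01,-.02,.01))
d=viewer.snapshot('scene');cv2.imwrite('pics/s14.png',d['img'][:,:,::-1])
E
```

```text
t: 27.75
tcp_pos: [0.7072, 0.1168, 0.2508]
tool_rot: [0.501, 0.5, -0.499, 0.501]
force: [0.8, -0.8, 0.3]
finger_gap: 0.403
t: 28.62
tcp_pos: [0.6173, -0.1862, 0.2492]
tool_rot: [0.501, 0.498, -0.501, 0.5]
force: [-0.8, 0.3, -0.6]
finger_gap: 0.4
wide (array([706.6, 112.3]), np.float64(0.98), 164) wst (array([707.8, 240.7]), np.float64(1.09), 172)
mid (array([586.6,  83.2]), np.float64(0.98), 145) mst (array([592.5, 216.6]), np.float64(1.02), 161)
nar (array([470.9,  53.5]), np.float64(0.94), 102) nst (array([470.1, 172.4]), np.float64(0.95), 106)
cap (array([ 575.2, -400.1]), np.float64(3.66), 107)
```

View pics/t14.png

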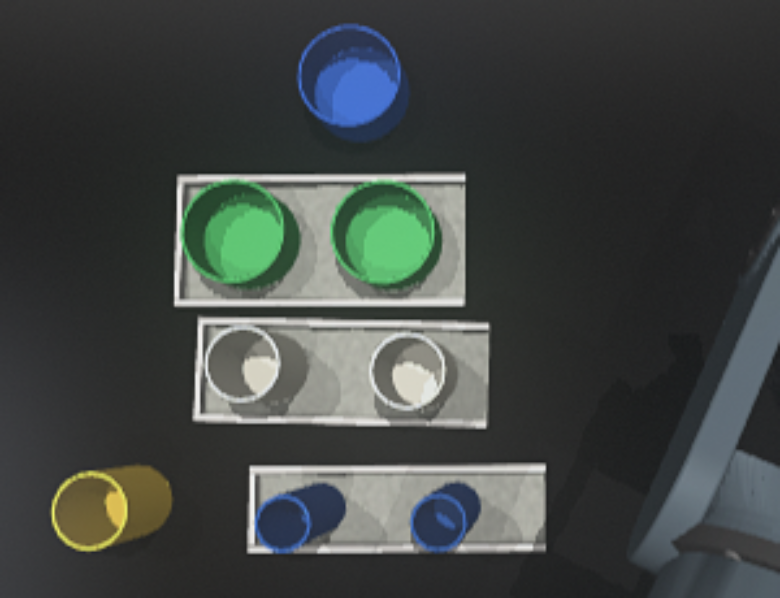

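View pics/s14.png

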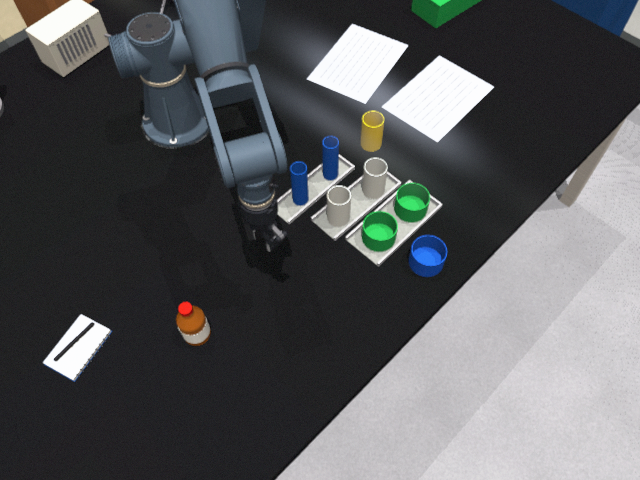

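All three cups stand upright in their rows: top-view crop px (385,233), (408,371) and (439,522). The stored cups read the same to within 0.2 mm. The bottle is at its first scene-view pixel position, cap (185,308).

```bash
python3 -c "
from station import workorder,manip
print(manip.sense()['t']);print(workorder.sign_off())"
```

```text
28.725
the job is handed in; nothing more can be done
None
```

The three nested cups are put away, innermost first, and the job was handed in at 28.7 s, with no verdict reported. The narrow and middle cups were lifted out, lowered until they touched the bench, and released. The wide cup was slid along the bench into its row by part-open fingers lowered inside it.

**Final positions** (last top view):

| Cup | x, y (mm) | Clearance to rails |
|---|---|---|
| Narrow | (471, 54) | about 9 mm |
| Middle | (587, 83) | about 8 mm |
| Wide | (707, 112) | about 8 mm |

- **Fit in the rows:** all three stand upright and at least 20 mm inside their row mouths.
- **Stored cups:** each reads within 0.2 mm of its first measurement.
- **Contact force:** the narrow cup was pressed onto the bench with up to about 17 N just before release; the middle cup with about 6 N.
- **Disagreements:** the cameras differ by 1–3 mm. The last top view read the bottle cap 2.7 mm off its first reading with about half as many cap pixels, probably because something hid part of it. In the scene view the bottle is at its original pixels, and the robot never touched it.

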